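# Seat the opal diffuser plate in a light base without cracking it

### The arm

A 6-joint arm with a two-finger parallel gripper is mounted at the origin on the work surface. World frame = base frame: x ahead of the robot, y to its left, z up, the work surface at z = 0. Lengths are in m, angles in degrees, forces in N, time in s.
With the tool pointing down it reaches from about 0.3 to 0.75 m from the base axis. Payload 8.5 kg.
Tool frame: the origin (TCP) lies midway between the tips of the shut fingers; the grasp point (between the pads) lies 19 mm behind it; z points along the fingers, y is the line along which they close (so a half turn about z gives the same grasp; the last joint's range is limited). The gripper opens to 85 mm and grips with 20 to 120 N. Pads are 22 mm wide; open, the fingers measure 114 mm over their backs; the gripper's body (76 mm by 85 mm) begins 54 mm behind the grasp point. The pads swing forward as they close: fully open they stand 13 mm farther back than shut.
Start: joints at [-87.221, 21.807, 74.336, -0, 83.858, -12.336], TCP at [0.143, -0.531, 0.231] pointing down, gripper open.
Joint ranges: [-178.18, 178.18], [-50.72, 133.34], [12.68, 142.11], [-81.47, 261.47], [9.98, 163.14], [-165.26, 165.26]. Speed limits (degrees/s): [136.94, 136.94, 180, 180, 180, 180].

### API

Orientations are given as a 3x3 rotation matrix whose columns are the frame's x, y, z axes.
In Python, from rig import env gives the robot as it stands. The module is installed in compiled form; this text tells all that it offers.
- The arm moves only by the tool jog_arm, never from a script. Its argument "targets" is a list of rows, each a list of 6 numbers: the shift along the tool's x, y, z in cm, then the turn, a rotation vector about the tool's x, y, z in degrees. A call has 1 to 8 rows; each row is the pose to reach, as a shift and turn from the pose commanded when the call began, along the tool's axes at that moment; what a row does not reach only later rows make up. A row lasts 1/12 s, in which the tool goes at most 41.7 mm and 7.16 degrees, less where a joint would pass 70% of its speed; a pose out of reach is approached as far as the arm can. A call with a gripper value outside its range is refused whole. "hand" is the opening, from 0 (shut) to 1 (fully open), set as the call begins (left out, the last holds). The fingers move at their own pace and stop on an object; "newtons" is the grip in N (left out, the last holds). Time passes only in rows, so rows that repeat a pose let the fingers close. It gives the time, the measured TCP pose, the force, the opening and the grip force at its end, in the units of the state.
- env.observe(): the state, without advancing time (a new reading comes with each control period).
- env.get_image(name): name is "scene" or "top"; returns a dict with "frame" (384x512x3 uint8, red, green, blue), "depth" (384x512 float32, m along the optical axis (not along the pixel's ray), 0 where there is no reading), "fovy" (degrees; the focal length in pixels is half the picture's height over the tangent of half this angle, whatever the lens; pixels are square), "cx", "cy" (the principal point, pixels), "k1" (the pictures are not rectified: a ray, as slopes to the right and down, at radius r is drawn at 1 + k1 r^2 times it, then the intrinsics apply), "cam_to_world" (4x4, takes a point from camera to world coordinates). Camera axes: x right, y down, z forward; pixel columns grow to the right and rows downward; lengths in m; the calibration is good to about 2 mm. A picture is of the moment at which its call begins.
- env.close_job(): hands the job in; it is judged then, once.
Trained networks look in the newest picture that a camera, given by its name, has taken for a name from the list of things; names that differ only in an ending like _2 or _b are one class to them, and where a whole thing is asked for, a point or a joint stands for the part that bears it (a point fixed in the world has none). Each returns a list of dicts, best first, with "score" (0 to 1); they miss things now and then, are a little off and sometimes report something else, mostly with a low value. They report only what shows in the picture. A call takes as long as a camera call. They do not tell look-alikes from the thing itself.
- env.regions_of(camera, target): "pixels" (384x512 bool, what is visible of it) and "point" ([row, column] in pixels, amid what is visible of it).
The state is a dict: "time_s": time; "q": joint angles; "qvel": joint speeds; "joint_efforts": joint torques, N m; "position": TCP position; "tool_rot": TCP orientation; "ft_force": force on the tool from outside, world axes, zero at the start; "wrist_torque": the same for the moment, N m; "grip_width": finger opening in m; "gripper_force": force on a finger pad.
Only numpy, scipy, OpenCV 4.12 (cv2) and the standard library are available. Lean on these libraries where they do the work, as an engineer would, in place of code of your own. Each camera call takes 0.05 s, during which the arm holds its last target. There are 200 camera calls.

### The job

Take the fragile opal glass diffuser plate from its rest, gripping it only lightly, lay it the same way up between the four corner brackets of the light base so that it lies on the two raised catches, and let go. Then press each end down slowly and gently until you feel its catch come up against its stop, so that both catches are fully home and the plate sits level. The glass cracks if squeezed hard, dropped or pressed hard, and the catches are stiff and damped so they yield only slowly; leave the bottle, eyepiece and dish where they are.

Things in the scene. Friction and masses are not known exactly. Their poses are not given: they have to be found in the camera images.
- plate: opal white glass plate in a slim aluminium rim, 150 (x) x 54 (y) x 12 (z) mm, 0.2 to 0.4 kg, fragile; origin at the centre of its underside, x along its length, z up. Grip across its width. More than about 35 N per finger in the grip, or 30 N in all of pressing or knocking against the light base, cracks it; it starts lying flat on the rest, underside 30 mm above the table
- rest: grey plastic stand, 170 x 80 mm, fixed, with two rubber-topped rails (14 mm wide, 70 mm long across it, 120 mm apart, tops 30 mm above its underside, 22 mm above its floor); origin at the centre of its underside, x along its length
- base: grey enamelled light base, fixed, 230 (x) x 150 (y) mm, deck 45 mm above its origin (centre of its underside; its height varies by some mm). On the deck four L-shaped aluminium corner brackets, 39 mm tall (tops 84 mm above the origin), 6 mm thick, enclose the bay; each covers 22 mm of a long side and 16 mm of a short end; the middle of each side is open. x along the bay
- bay (a point): centre of the bay between the brackets, on the deck (45 mm above the base's origin), axes as the base. Inside the brackets the bay is 156 (x) x 60 (y) mm: 3 mm clearance round the plate. When home the plate's underside is 14 to 26 mm above this point: the catches' stops are set differently each time and must be felt
- catch_a (a joint): height in m by which the catch at the bay's +x end stands above its stop: 0 fully home, starts at 0.005 to 0.008. A black bar, top 16 (x) x 38 (y) mm, centred 58 mm from the bay centre; the plate's end lies on it. It slides vertically, stiff and damped (about 10 N to move, plus 9 N per 10 mm/s), and stays where it is left. At its stop it does not yield
- catch_b (a joint): the same for the catch at the bay's -x end, 58 mm from the bay centre
- bottle: bystander: white plastic bottle, 48 mm diameter, 110 mm tall, origin at the centre of its underside
- eyepiece: bystander: dark steel eyepiece, 42 mm diameter, 55 mm tall, origin at the centre of its underside
- dish: bystander: flat closed glass dish, 70 mm diameter, 14 mm tall, origin at the centre of its underside
Things that resemble listed ones, but are neither listed nor needed, are in the scene too. What is meant by the plate is not brown, and is the larger of those in its own colour.

How it is judged (in metres and radians):
On the way:
1. the plate is laid in the bay on the two raised catches (neither pressed within 2 mm of home yet) and let go (horizontal distance between plate and bay below 0.007 m and angle between the x axis of plate and the x axis of base, either way round below 0.1 rad and z of plate in the frame of base below 0.084 m and angle between plate's own z axis and vertical below 0.12 rad and value of joint each of catch_a, catch_b above 0.002 m and contact force between the fingers and plate below 0.1 N), for 0.1 s.
At the end, for the whole second after the job is handed in: The plate lies at rest and released between the four brackets (centre within 7 mm of the bay centre, within 0.1 rad of its direction), right way up and level within 0.02 rad, its underside 12 to 28 mm above the deck (on the catches), and both catches are within 1.5 mm of home (horizontal distance between plate and bay below 0.007 m and angle between the x axis of plate and the x axis of base, either way round below 0.1 rad and value of joint each of catch_a, catch_b below 0.0015 m and z of plate in the frame of bay between 0.012 and 0.028 m and angle between plate's own z axis and vertical below 0.02 rad and linear speed of plate below 0.01 m/s and contact force between the fingers and plate below 0.1 N); the robot touches nothing.
It fails at once if the glass is squeezed: more than 75 N in all between the fingers and the plate (contact force between the fingers and plate above 75 N).
It fails at once if the glass is pressed or dropped hard: more than 35 N between the plate and the light base with its catches (contact force between plate and base above 35 N).
It fails at once if the bottle is moved more than 30 mm (distance of bottle from where it was at the start of the episode above 0.03 m).
It fails at once if the eyepiece is moved more than 30 mm (distance of eyepiece from where it was at the start of the episode above 0.03 m).
It fails at once if the dish is moved more than 30 mm (distance of dish from where it was at the start of the episode above 0.03 m).
It also fails if it takes over 72 s, if anything falls off the work surface, if the arm or the gripper's body presses on something with over 40 N, if the wrist force passes 120 N, or if a joint passes its speed limit or range.

## Working session

There is one attempt and no reset: what is moved stays moved. The work goes in short steps, Python scripts to look and compute and a tool call to move; the robot and the scene stay as the last step left them, time stands still between calls to the robot, and variables do not carry over. Pictures are saved under pics/ and viewed, at most 10 in all, crops included, and the job is handed in when it is done.

Besides the shell and the picture viewer there is one more tool, called as name([rows], argument=value, ...), one row to a line, values as JSON. jog_arm: Moves the arm, as the interface text tells. Its arguments: {"type":"object","properties":{"targets":{"type":"array","items":{"type":"array","items":{"type":"number"}}},"hand":{"type":"number"},"newtons":{"type":"number"}},"required":["targets"]}

```bash
mkdir -p pics
cat > h.py <<'E'
import numpy as np, cv2
from rig import env
def cloud(im):
    H,W=im["depth"].shape; f=H/2/np.tan(np.radians(im["fovy"])/2)
    K=np.array([[f,0,im["cx"]],[0,f,im["cy"]],[0,0,1.]])
    # invert r_d = r(1+k1 r^2)
    v,u=np.mgrid[:H,:W]; d=np.stack([(u-im["cx"])/f,(v-im["cy"])/f],-1); p=d.copy()
    for _ in range(30): p=d/(1+im["k1"]*(p**2).sum(-1,keepdims=True))
    z=im["depth"]; P=np.concatenate([p*z[...,None],z[...,None]],-1)
    T=np.array(im["cam_to_world"]); return P@T[:3,:3].T+T[:3,3]
E
python3 - <<'E'
from h import *
np.set_printoptions(precision=4,suppress=True)
for c in ("top","scene"):
    im=env.get_image(c); cv2.imwrite(f"pics/{c}0.png",im["frame"][...,::-1]); X=cloud(im); np.save(f"{c}.npy",X)
    print(c,np.array(im["cam_to_world"])[:3,3])
    for t in ("plate","rest","base","bottle","eyepiece","dish","catch_a"):
        for r in env.regions_of(c,t):
            m=r["pixels"]&(im["depth"]>0); Q=X[m]
            print(t,round(r["score"],2),np.round(r["point"]),m.sum(),np.median(Q,0),cv2.minAreaRect((Q[:,:2]*1000).astype(np.float32)))
s=env.observe(); print(s["time_s"],s["position"],s["tool_rot"],s["ft_force"])
E
```

```text
top [0.3501 0.0278 1.4659]
plate 0.81 [204. 247.] 442 [0.5379 0.0708 0.0085] ((539.463134765625, 71.14968872070312), (41.03471755981445, 113.03976440429688), 60.188350677490234)
plate 0.75 [211. 150.] 864 [0.5061 0.3783 0.0116] ((507.93328857421875, 379.25006103515625), (155.0859375, 55.85923385620117), 17.163000106811523)
plate 0.68 [197. 197.] 825 [0.5506 0.2205 0.0418] ((549.4273681640625, 220.7481689453125), (55.15531921386719, 147.25987243652344), 81.50285339355469)
rest 0.56 [201. 207.] 450 [0.5542 0.1897 0.0093] ((555.0506591796875, 213.8006591796875), (78.04627227783203, 172.84678649902344), 80.76310729980469)
base 0.72 [198. 336.] 3657 [ 0.5409 -0.209   0.0359] ((546.7191772460938, -217.9967041015625), (238.3909912109375, 168.5454864501953), 4.578125953674316)
bottle 0.56 [137. 270.] 218 [0.7361 0.0003 0.0767] ((742.9632568359375, 0.8617439270019531), (40.31173324584961, 41.036746978759766), 1.4846736192703247)
dish 0.84 [152. 381.] 370 [ 0.6945 -0.3579  0.0142] ((695.51611328125, -357.9919738769531), (67.83735656738281, 68.87898254394531), 61.25012969970703)
catch_a 0.46 [2
[... 1457 characters left out ...]
23828125, -219.35296630859375), (36.60609436035156, 37.92243576049805), 5.311702251434326)
eyepiece 0.7 [150. 233.] 341 [ 0.4501 -0.0082  0.0513] ((431.0281066894531, -4.514858245849609), (43.595767974853516, 63.834434509277344), 74.34548950195312)
catch_a 0.52 [181. 150.] 152 [ 0.4939 -0.2175  0.0607] ((489.4548645019531, -218.41848754882812), (18.71769905090332, 36.96607208251953), 8.283564567565918)
catch_a 0.45 [226. 168.] 210 [ 0.6085 -0.2065  0.0613] ((596.4878540039062, -207.00689697265625), (35.32180404663086, 40.65372848510742), 7.393206596374512)
0.8 [ 0.1434 -0.531   0.2313] [[ 0.9654  0.2608  0.    ]
 [ 0.2608 -0.9654 -0.    ]
 [ 0.      0.0001 -1.    ]] [-0.1393 -0.4656  0.3526]
```

View pics/top0.png

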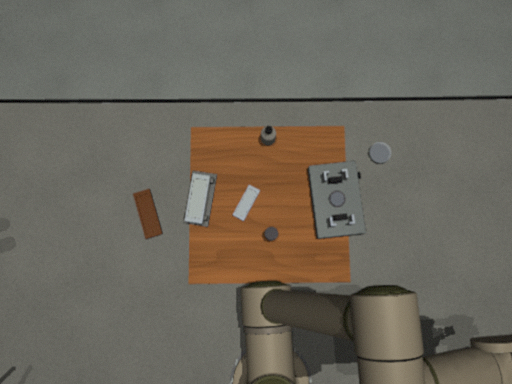

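View pics/scene0.png

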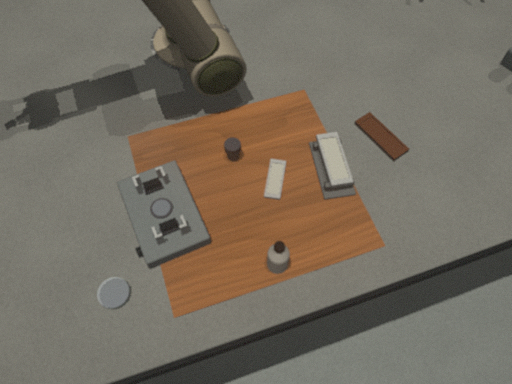

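Run:
```python
from h import *
np.set_printoptions(precision=4,suppress=True)
X=np.load("top.npy").reshape(-1,3)
def rect(m): 
    Q=X[m]; r=cv2.minAreaRect((Q[:,:2]*1000).astype(np.float32)); print(m.sum(),Q.mean(0),np.median(Q[:,2]),r)
box=lambda x0,x1,y0,y1,z0,z1:(X[:,0]>x0)&(X[:,0]<x1)&(X[:,1]>y0)&(X[:,1]<y1)&(X[:,2]>z0)&(X[:,2]<z1)
print("table",np.median(X[box(.3,.4,.1,.3,-.02,.02)][:,2]))
print("plate");rect(box(.45,.65,.1,.33,.036,.06))
print("deck z",np.median(X[box(.43,.67,-.3,-.13,.03,.052)][:,2]))
print("base");rect(box(.4,.7,-.32,-.12,.03,.1))
print("brackets");rect(box(.43,.67,-.3,-.13,.073,.1))
B=X[box(.43,.67,-.3,-.13,.073,.1)]
print("catches");rect(box(.46,.52,-.235,-.19,.057,.070));rect(box(.575,.63,-.225,-.185,.057,.070))
print("tall", X[X[:,2]>.05].shape)
```

```text
table 0.002111133593723835
plate
841 [0.5482 0.2206 0.0419] 0.041946924099338645 ((548.2872924804688, 215.77232360839844), (66.99163818359375, 149.98428344726562), 80.54265594482422)
deck z 0.035878310158024784
base
3390 [ 0.5417 -0.21    0.039 ] 0.03626836287087254 ((543.982666015625, -210.5594940185547), (229.64767456054688, 150.13815307617188), 5.978124618530273)
brackets
78 [ 0.5408 -0.2116  0.0757] 0.07517608970153866 ((543.5475463867188, -210.89035034179688), (166.69322204589844, 71.8116455078125), 5.775362491607666)
catches
67 [ 0.4855 -0.2148  0.0642] 0.06416520859539299 ((484.2336730957031, -209.75152587890625), (24.883176803588867, 52.00078582763672), 27.467525482177734)
70 [ 0.602  -0.2059  0.0642] 0.06451864736197399 ((611.1669921875, -204.54437255859375), (34.955467224121094, 38.243980407714844), 2.248079776763916)
tall (18668, 3)
```

Top view: the plate lies on its rest at about (row 198, col 200), with the small white look-alike at (203, 246), the brown one at (213, 147), the base at (200, 337) and catches at (179, 335) and (219, 341). The scene view agrees. I'll refine the poses next.

```bash
cat >> h.py <<'E'
from scipy.spatial.transform import Rotation as R
def go(x,y,z,yaw):
    s=env.observe(); M=np.array(s["tool_rot"]); p=np.array(s["position"])
    c,n=np.cos(np.radians(yaw)),np.sin(np.radians(yaw))
    T=np.array([[c,n,0],[n,-c,0],[0,0,-1.]])
    print("t",s["time_s"],"p",p.round(4),"f",np.round(s["ft_force"],1),"w",s["grip_width"],"shift cm",(M.T@(np.array([x,y,z])-p)*100).round(2),"turn",np.degrees(R.from_matrix(M.T@T).as_rotvec()).round(2))
E
python3 - <<'E'
from h import *
np.set_printoptions(precision=4,suppress=True)
from scipy.optimize import minimize
for c in ("top","scene"):
    X=np.load(c+".npy").reshape(-1,3)
    b=lambda x0,x1,y0,y1,z0,z1:X[(X[:,0]>x0)&(X[:,0]<x1)&(X[:,1]>y0)&(X[:,1]<y1)&(X[:,2]>z0)&(X[:,2]<z1)]
    def pca(n,Q):
        m=Q.mean(0); _,V=np.linalg.eigh(np.cov((Q[:,:2]).T)); v=V[:,-1]*np.sign(V[0,-1])
        a=np.arctan2(v[1],v[0]); q=(Q[:,:2]-m[:2])@np.array([[np.cos(a),-np.sin(a)],[np.sin(a),np.cos(a)]])
        lo,hi=np.percentile(q,[1,99],axis=0); mid=(lo+hi)/2
        print(c,n,len(Q),m,np.degrees(a),"ext",hi-lo,"mid",m[:2]+mid@np.array([[np.cos(a),np.sin(a)],[-np.sin(a),np.cos(a)]]),"medz",np.median(Q[:,2]))
    pca("plate",b(.45,.65,.17,.27,.038,.05))
    pca("deck",b(.42,.67,-.31,-.12,.03,.1))
    pca("brk",b(.43,.67,-.26,-.16,.070,.1))
    pca("catchA",b(.585,.625,-.225,-.185,.055,.0685)); pca("catchB",b(.465,.505,-.235,-.195,.055,.0685))
    print("table",np.median(b(.3,.4,.05,.3,-.02,.02)[:,2]))
go(.549,.2207,.12,-8.6)
E
```

```text
top plate 748 [0.5481 0.2207 0.0424] -9.264808735661289 ext [0.1467 0.0538] mid [0.549  0.2206] medz 0.04228713882185864
top deck 3390 [ 0.5417 -0.21    0.039 ] 5.966297814201206 ext [0.2242 0.1459] mid [ 0.5437 -0.2106] medz 0.03626836287087254
top brk 104 [ 0.5385 -0.2115  0.0747] 6.588614913815258 ext [0.1673 0.0733] mid [ 0.5436 -0.211 ] medz 0.07457898793472317
top catchA 63 [ 0.6008 -0.2046  0.0637] -84.9007649517471 ext [0.0372 0.0155] mid [ 0.6011 -0.2045] medz 0.06376348069593551
top catchB 68 [ 0.4857 -0.2152  0.0633] -81.52490607788079 ext [0.0374 0.016 ] mid [ 0.4859 -0.2159] medz 0.06377703997844453
table 0.002200696841547334
scene plate 992 [0.554  0.219  0.0409] -9.166616614043656 ext [0.1487 0.0512] mid [0.5518 0.2191] medz 0.0406630056079173
scene deck 5670 [ 0.5555 -0.2127  0.038 ] 6.486363821524343 ext [0.2237 0.1469] mid [ 0.548  -0.2126] medz 0.034600757000225635
scene brk 183 [ 0.5536 -0.2127  0.0729] 5.0189923243840875 ext [0.17   0.0736] mid [ 0.5469 -0.2126] medz 0.07266437413299787
scene catchA 140 [ 0.6059 -0.2063  0.062 ] -83.91412398133576 ext [0.0366 0.0172] mid [ 0.6048 -0.2062] medz 0.06259656469824221
scene catchB 127 [ 0.4885 -0.216   0.0614] -62.265556737324985 ext [0.0474 0.0259] mid [ 0.4865 -0.2118] medz 0.061538415505622335
table 0.0005267325213835217
t 0.8 p [ 0.1434 -0.531   0.2313] f [-0.1 -0.5  0.4] w 0.08536647720259724 shift cm [ 58.76 -61.99  11.13] turn [ 0.   -0.   23.72]
```

```bash
python3 -c "
from h import *
go(.5504,.220,.14,-9.2)"
```

```text
t 0.8 p [ 0.1434 -0.531   0.2313] f [-0.1 -0.5  0.4] w 0.08536647720259724 shift cm [ 58.87 -61.89   9.13] turn [ 0.   -0.   24.32]
```

jog_arm([
  [58.9,-62.0,0,0,0,24.3],
  [58.9,-62.0,0,0,0,24.3],
  [58.9,-62.0,0,0,0,24.3],
  [58.9,-62.0,0,0,0,24.3],
  [58.9,-62.0,0,0,0,24.3],
  [58.9,-62.0,0,0,0,24.3],
  [58.9,-62.0,0,0,0,24.3],
  [58.9,-62.0,0,0,0,24.3],
], hand=1, newtons=20)

```text
time_s: 1.47
position: [0.3024, -0.2359, 0.2316]
tool_rot: [[0.987, -0.16, 0.0], [-0.16, -0.987, -0.001], [0.001, 0.0, -1.0]]
ft_force: [1.0, 0.6, 0.1]
grip_width: 0.0852
gripper_force: 0.0
```

```bash
python3 -c "
from h import *
go(.5504,.220,.14,-9.2)"
```

```text
t 1.4667 p [ 0.3024 -0.2359  0.2316] f [1.  0.6 0.1] w 0.08515953944903261 shift cm [ 17.16 -48.98   9.14] turn [ 0.03 -0.03 -0.02]
```

jog_arm([
  [17.2,-49,0,0,0,0],
  [17.2,-49,0,0,0,0],
  [17.2,-49,0,0,0,0],
  [17.2,-49,0,0,0,0],
  [17.2,-49,0,0,0,0],
  [17.2,-49,0,0,0,0],
  [17.2,-49,0,0,0,0],
  [17.2,-49,0,0,0,0],
])

```text
time_s: 2.13
position: [0.4618, 0.0574, 0.2315]
tool_rot: [[0.987, -0.159, 0.001], [-0.159, -0.987, -0.0], [0.001, 0.0, -1.0]]
ft_force: [-0.2, -1.1, 0.1]
grip_width: 0.0856
gripper_force: 0.0
```

```bash
python3 -c "
from h import *
go(.5504,.220,.10,-9.2)"
```

```text
t 2.1333 p [0.4618 0.0574 0.2315] f [-0.2 -1.1  0.1] w 0.08563495387977496 shift cm [  6.15 -17.47  13.16] turn [ 0.   -0.04  0.04]
```

jog_arm([
  [6.1,-17.5,7,0,0,0],
  [6.1,-17.5,7,0,0,0],
  [6.1,-17.5,7,0,0,0],
  [6.1,-17.5,7,0,0,0],
  [6.1,-17.5,7,0,0,0],
  [6.1,-17.5,7,0,0,0],
  [6.1,-17.5,7,0,0,0],
  [6.1,-17.5,7,0,0,0],
])

```text
time_s: 2.8
position: [0.5493, 0.2177, 0.1615]
tool_rot: [[0.987, -0.16, -0.0], [-0.16, -0.987, -0.0], [0.0, 0.0, -1.0]]
ft_force: [-0.3, 0.3, 0.0]
grip_width: 0.0854
gripper_force: 0.0
```

```bash
python3 -c "
from h import *
go(.5504,.220,.014,-9.2)"
```

```text
t 2.8 p [0.5493 0.2177 0.1615] f [-0.3  0.3  0. ] w 0.08540789006715108 shift cm [ 0.08 -0.24 14.75] turn [ 0.01 -0.    0.02]
```

jog_arm([
  [0.1,-0.2,4,0,0,0],
  [0.1,-0.2,8,0,0,0],
  [0.1,-0.2,11,0,0,0],
  [0.1,-0.2,13,0,0,0],
  [0.1,-0.2,14,0,0,0],
  [0.1,-0.2,14.4,0,0,0],
  [0.1,-0.2,14.6,0,0,0],
  [0.1,-0.2,14.6,0,0,0],
])

```text
time_s: 3.47
position: [0.5514, 0.2197, 0.0166]
tool_rot: [[0.987, -0.16, 0.002], [-0.16, -0.987, 0.0], [0.002, -0.001, -1.0]]
ft_force: [0.0, 0.7, -0.1]
grip_width: 0.0857
gripper_force: 0.0
```

```bash
python3 -c "
from h import *
go(.5504,.220,.014,-9.2)
im=env.get_image('scene'); cv2.imwrite('pics/s1.png',cv2.resize(im['frame'][90:250,230:430,::-1],None,fx=4,fy=4))"
```

```text
t 3.4667 p [0.5514 0.2197 0.0166] f [ 0.   0.7 -0.1] w 0.0856904638751697 shift cm [-0.1  -0.01  0.26] turn [-0.04 -0.12 -0.02]
```

View pics/s1.png

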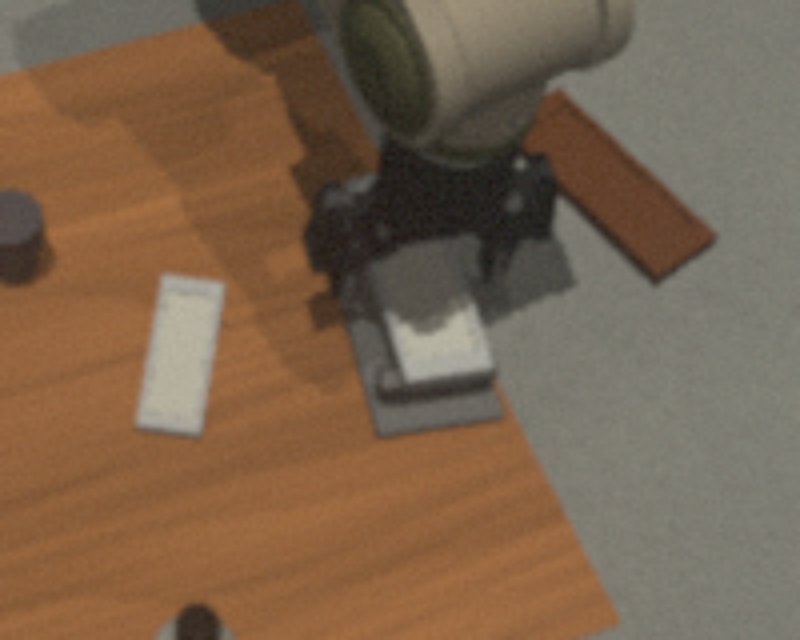

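The fingers straddle the plate's middle, at about (300, 430) in the crop. I'll close on it lightly.

jog_arm([
  [-0.1,0,0.2,0,0,0],
  [-0.1,0,0.2,0,0,0],
  [-0.1,0,0.2,0,0,0],
  [-0.1,0,0.2,0,0,0],
  [-0.1,0,0.2,0,0,0],
  [-0.1,0,0.2,0,0,0],
], hand=0.68, newtons=20)

```text
time_s: 4.02
position: [0.5498, 0.2201, 0.0134]
tool_rot: [[0.987, -0.16, 0.0], [-0.16, -0.987, 0.0], [0.0, -0.0, -1.0]]
ft_force: [0.5, -0.9, 0.2]
grip_width: 0.0581
gripper_force: 0.0
```

jog_arm([
  [0,0,0,0,0,0],
  [0,0,0,0,0,0],
  [0,0,0,0,0,0],
  [0,0,0,0,0,0],
  [0,0,0,0,0,0],
  [0,0,0,0,0,0],
], hand=0.58)

```text
time_s: 4.52
position: [0.5498, 0.2201, 0.0135]
tool_rot: [[0.987, -0.16, 0.0], [-0.16, -0.987, 0.0], [0.0, -0.0, -1.0]]
ft_force: [-1.5, 1.3, 3.5]
grip_width: 0.0535
gripper_force: 21.7
```

jog_arm([
  [0,0,-0.2,0,0,0],
  [0,0,-0.6,0,0,0],
  [0,0,-1.2,0,0,0],
  [0,0,-2,0,0,0],
  [0,0,-3.2,0,0,0],
  [0,0,-4.8,0,0,0],
  [0,0,-6.4,0,0,0],
  [0,0,-8,0,0,0],
])

```text
time_s: 5.18
position: [0.5496, 0.22, 0.0947]
tool_rot: [[0.987, -0.16, 0.0], [-0.16, -0.987, 0.0], [0.0, -0.0, -1.0]]
ft_force: [-0.4, -0.2, -2.0]
grip_width: 0.0539
gripper_force: 21.6
```

jog_arm([
  [0,0,-1.6,0,0,0],
  [0,0,-3.2,0,0,0],
  [0,0,-4,0,0,0],
  [0,0,-4.4,0,0,0],
  [0,0,-4.6,0,0,0],
  [0,0,-4.6,0,0,0],
  [0,0,-4.6,0,0,0],
])

```text
time_s: 5.77
position: [0.5494, 0.22, 0.1385]
tool_rot: [[0.987, -0.16, -0.001], [-0.16, -0.987, -0.0], [-0.001, 0.0, -1.0]]
ft_force: [-0.4, 0.7, -2.5]
grip_width: 0.0538
gripper_force: 21.7
```

Run:
```python
from h import *
np.set_printoptions(precision=4,suppress=True)
for c in ("top","scene"):
    im=env.get_image(c); X=cloud(im); print(c)
    cv2.imwrite(f"pics/{c}2.png",cv2.resize(im["frame"][...,::-1],(768,576)))
    for r in env.regions_of(c,"plate"):
        Q=X[r["pixels"]]; print(round(r["score"],2),r["point"],len(Q),np.median(Q,0),cv2.minAreaRect((Q[:,:2]*1000).astype(np.float32)))
        if np.median(Q[:,2])>.1:
            A=np.c_[Q[:,:2]-Q[:,:2].mean(0),np.ones(len(Q))]; print("slope",np.linalg.lstsq(A,Q[:,2],rcond=None)[0])
go(.545,-.2116,.16,6.0)
```

```text
top
0.82 [210.4, 149.3] 590 [0.5125 0.3873 0.0121] ((420.9647216796875, 250.80288696289062), (451.63238525390625, 122.95889282226562), 57.13975143432617)
0.75 [201.3, 245.2] 432 [0.5376 0.0707 0.009 ] ((469.4462890625, 69.03440856933594), (240.3380584716797, 77.74343872070312), 1.1494817733764648)
0.43 [201.9, 186.6] 68 [0.5222 0.228  0.1667] ((512.4772338867188, 210.3330535888672), (79.71510314941406, 32.38323211669922), 60.869571685791016)
slope [-4.5879 -0.8193  0.1724]
scene
0.79 [137.2, 345.1] 906 [0.5842 0.2138 0.1651] ((782.7640380859375, 80.49617004394531), (73.54415893554688, 772.7772216796875), 55.66514205932617)
slope [ 0.3878 -0.9608  0.1674]
0.76 [179.3, 275.9] 685 [0.5446 0.0693 0.0071] ((778.0517578125, -45.14727783203125), (46.48737716674805, 652.1773681640625), 63.886802673339844)
0.66 [139.2, 382.1] 942 [0.522  0.3801 0.0102] ((797.725341796875, 151.11863708496094), (131.09701538085938, 843.1072387695312), 50.45926284790039)
t 5.9667 p [0.5495 0.22   0.1387] f [ 0.   0.8 -1.2] w 0.05352716232332715 shift cm [ 6.44 42.68 -2.12] turn [  0.01   0.06 -15.19]
```

View pics/scene2.png

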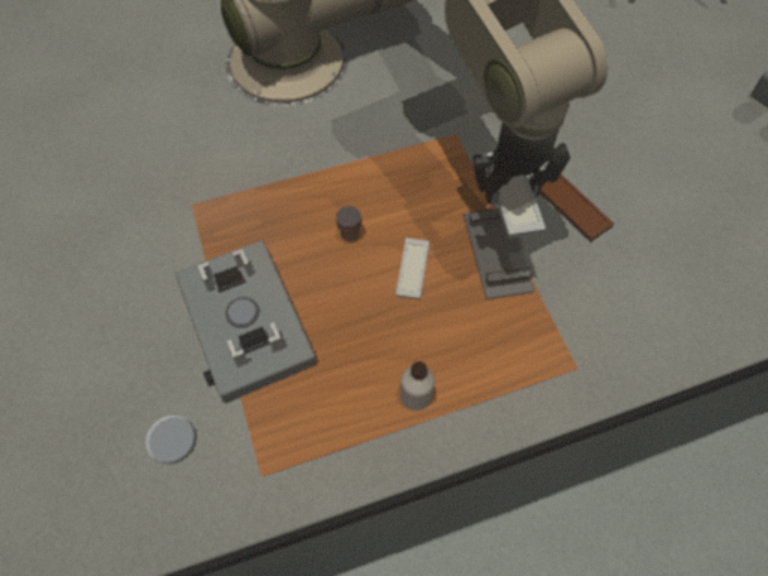

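The plate is held at about (510, 195) and looks level. Carrying it to above the bay.

jog_arm([
  [0.4,2,0,0,0,-1],
  [1.0,5.5,0,0,0,-2.5],
  [1.5,9.2,0,0,0,-4],
  [2.0,13,0,0,0,-5.5],
  [2.6,16.8,0,0,0,-7],
  [3.2,20.5,0,0,0,-8.5],
  [3.8,24.2,0,0,0,-10],
  [4.4,28,0,0,0,-11.5],
])

```text
time_s: 6.63
position: [0.5481, -0.0651, 0.1392]
tool_rot: [[0.999, 0.042, -0.0], [0.042, -0.999, 0.0], [-0.0, -0.0, -1.0]]
ft_force: [1.6, 0.6, -2.4]
grip_width: 0.0538
gripper_force: 21.8
```

```bash
python3 -c "
from h import *
go(.5448,-.2115,.138,6.0)"
```

```text
t 6.6333 p [ 0.5481 -0.0651  0.1392] f [ 1.6  0.6 -2.4] w 0.05381250081355511 shift cm [-0.94 14.62  0.12] turn [-0.01  0.01 -3.6 ]
```

jog_arm([
  [-0.1,3.5,0,0,0,-1],
  [-0.3,7,0,0,0,-2],
  [-0.5,10,0,0,0,-3],
  [-0.7,12,0,0,0,-3.5],
  [-0.9,13.4,0,0,0,-3.6],
  [-0.9,14.0,0,0,0,-3.6],
  [-0.9,14.0,0,0,0,-3.6],
  [-0.9,14,0,0,0,-3.6],
])

```text
time_s: 7.3
position: [0.5451, -0.2027, 0.1392]
tool_rot: [[0.995, 0.103, -0.0], [0.103, -0.995, 0.001], [-0.0, -0.001, -1.0]]
ft_force: [0.1, 0.8, -1.7]
grip_width: 0.0536
gripper_force: 21.8
```

Run:
```python
from h import *
np.set_printoptions(precision=4,suppress=True)
go(.5448,-.2115,.138,6.0)
for c in ("top","scene"):
    im=env.get_image(c); X=cloud(im); np.save(c+"3.npy",X)
    cv2.imwrite(f"pics/{c}3.png",cv2.resize(im["frame"][...,::-1],(768,576)))
    f=im["frame"].astype(int).min(-1)
    Q=X[(X[...,0]>.45)&(X[...,0]<.65)&(X[...,1]>-.26)&(X[...,1]<-.16)&(X[...,2]>.155)&(X[...,2]<.18)&(f>90)]
    e=Q@[1,0,0]
    for n,q in (("far",Q[Q[:,0]>.575]),("near",Q[Q[:,0]<.515])): 
        if len(q)>15: print(c,n,len(q),np.median(q,0),q.min(0),q.max(0))
```

```text
t 7.3 p [ 0.5451 -0.2027  0.1392] f [ 0.1  0.8 -1.7] w 0.05359490940899687 shift cm [-0.12  0.88  0.12] turn [-0.04  0.02 -0.07]
scene far 554 [ 0.5992 -0.1986  0.1661] [ 0.5751 -0.2263  0.1559] [ 0.625  -0.1683  0.1712]
```

Run:
```python
from h import *
np.set_printoptions(precision=4,suppress=True)
go(.5448,-.2115,.12,6.0)
a=np.radians(5.9); u=np.array([np.cos(a),np.sin(a)]); v=np.array([-u[1],u[0]])
X=np.load("scene3.npy").reshape(-1,3)
Q=X[(X[:,0]>.57)&(X[:,0]<.66)&(X[:,1]>-.26)&(X[:,1]<-.15)&(X[:,2]>.16)&(X[:,2]<.175)]
p=np.array(env.observe()["position"])[:2]
s=(Q[:,:2]-p)@u; t=(Q[:,:2]-p)@v
print("along pct",np.percentile(s,[50,90,98,99.5]),"across",np.percentile(t,[1,2,5,95,98,99]))
m=(s<.07)&(s>.035)&(abs(t)<.024); A=np.c_[s[m],t[m],np.ones(m.sum())]
print(np.linalg.lstsq(A,Q[m,2],rcond=None)[0],m.sum())
```

```text
t 7.4 p [ 0.5452 -0.2023  0.1394] f [-0.3 -0.7 -2.2] w 0.05346626417481677 shift cm [-0.14  0.91  1.94] turn [-0.02  0.01 -0.01]
along pct [0.0525 0.0749 0.0772 0.0777] across [-0.0268 -0.0262 -0.0248  0.0242  0.0259  0.0265]
[ 0.0336 -0.0069  0.1641] 353
```

jog_arm([
  [-0.1,0.5,0,0,0,0],
  [-0.15,0.94,0,0,0,0],
  [-0.15,0.94,2,0,0,0],
  [-0.15,0.94,4,0,0,0],
  [-0.15,0.94,5.5,0,0,0],
  [-0.15,0.94,6.2,0,0,0],
  [-0.15,0.94,6.2,0,0,0],
  [-0.15,0.94,6.2,0,0,0],
])

```text
time_s: 8.07
position: [0.5449, -0.2133, 0.0778]
tool_rot: [[0.995, 0.103, 0.0], [0.103, -0.995, -0.0], [0.0, 0.0, -1.0]]
ft_force: [0.3, -0.7, -1.4]
grip_width: 0.0538
gripper_force: 21.8
```

Run:
```python
from h import *
go(.5448,-.2119,.060,6.0)
im=env.get_image("scene"); cv2.imwrite("pics/s4.png",cv2.resize(im["frame"][120:280,90:250,::-1],(600,600),interpolation=cv2.INTER_CUBIC))
```

```text
t 8.0667 p [ 0.5449 -0.2133  0.0778] f [ 0.3 -0.7 -1.4] w 0.05381926759272305 shift cm [ 0.01 -0.14  1.78] turn [ 0.02 -0.02 -0.08]
```

View pics/s4.png

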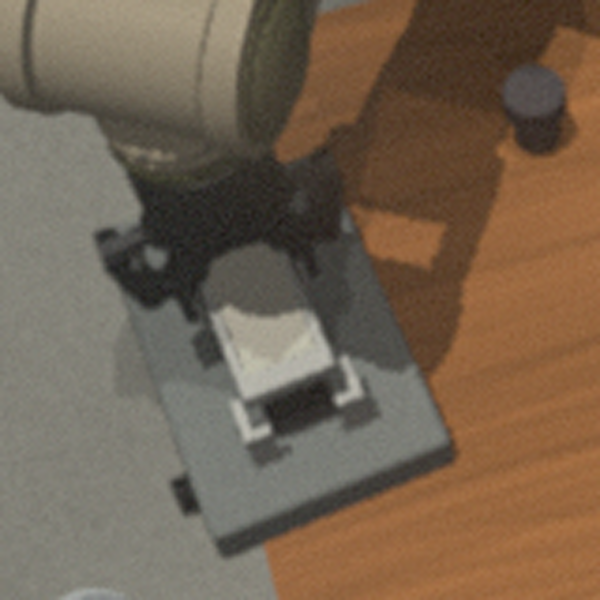

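The plate is above the bay, with the +x brackets at about (425, 250) and (385, 350) framing its end evenly. I'll trim the position and lower it.

jog_arm([
  [0,-0.12,0.6,0,0,0],
  [0,-0.12,1.2,0,0,0],
  [0,-0.12,1.6,0,0,0],
  [0,-0.12,1.8,0,0,0],
  [0,-0.12,1.8,0,0,0],
  [0,-0.12,1.8,0,0,0],
])

```text
time_s: 8.62
position: [0.5445, -0.212, 0.0593]
tool_rot: [[0.995, 0.103, -0.0], [0.103, -0.995, 0.0], [-0.0, -0.0, -1.0]]
ft_force: [-0.2, 0.1, -2.0]
grip_width: 0.0534
gripper_force: 21.8
```

Run:
```python
from h import *
go(.5448,-.2121,.050,6.0)
X=cloud(env.get_image("scene")).reshape(-1,3)
a=np.radians(6); u=np.array([np.cos(a),np.sin(a)]); v=np.array([-u[1],u[0]])
Q=X[(X[:,0]>.57)&(X[:,0]<.66)&(X[:,1]>-.26)&(X[:,1]<-.15)&(X[:,2]>.066)&(X[:,2]<.1)]
s=(Q[:,:2]-[.5448,-.2121])@u; t=(Q[:,:2]-[.5448,-.2121])@v
P=Q[:,2]>.081
print("plate",P.sum(),np.percentile(s[P],[98,99.5]),np.percentile(t[P],[2,98]),np.median(Q[P,2]))
B=(Q[:,2]<.077)&(s>.055)
print("brk",B.sum(),np.percentile(s[B],[98,99.5]),np.percentile(t[B],[2,98]))
```

```text
t 8.6167 p [ 0.5445 -0.212   0.0593] f [-0.2  0.1 -2. ] w 0.0534386769845153 shift cm [0.03 0.02 0.93] turn [-0.    0.   -0.08]
plate 550 [0.07700159 0.07749547] [-0.02605558  0.02589808] 0.08599503619252968
brk 123 [0.08643087 0.08689131] [-0.03657738  0.03495964]
```

jog_arm([
  [0.05,0.04,0.2,0,0,0],
  [0.05,0.04,0.4,0,0,0],
  [0.05,0.04,0.6,0,0,0],
  [0.05,0.04,0.8,0,0,0],
  [0.05,0.04,0.9,0,0,0],
  [0.05,0.04,0.9,0,0,0],
])

```text
time_s: 9.17
position: [0.5449, -0.2122, 0.05]
tool_rot: [[0.995, 0.103, -0.0], [0.103, -0.995, 0.0], [-0.0, -0.0, -1.0]]
ft_force: [0.2, 0.5, -1.8]
grip_width: 0.0542
gripper_force: 21.9
```

jog_arm([
  [0,0,0.04,0,0,0],
  [0,0,0.08,0,0,0],
  [0,0,0.12,0,0,0],
  [0,0,0.16,0,0,0],
  [0,0,0.16,0,0,0],
])

```text
time_s: 9.58
position: [0.545, -0.2123, 0.0487]
tool_rot: [[0.995, 0.103, -0.0], [0.103, -0.995, 0.0], [-0.0, -0.0, -1.0]]
ft_force: [-0.9, 0.5, -2.5]
grip_width: 0.0534
gripper_force: 21.9
```

jog_arm([
  [0,0,0.03,0,0,0],
  [0,0,0.06,0,0,0],
  [0,0,0.09,0,0,0],
  [0,0,0.12,0,0,0],
  [0,0,0.12,0,0,0],
])

```text
time_s: 10.0
position: [0.545, -0.2123, 0.0474]
tool_rot: [[0.995, 0.103, -0.0], [0.103, -0.995, 0.0], [-0.0, -0.0, -1.0]]
ft_force: [1.1, 0.3, -2.5]
grip_width: 0.0534
gripper_force: 21.9
```

jog_arm([
  [0,0,0.03,0,0,0],
  [0,0,0.06,0,0,0],
  [0,0,0.06,0,0,0],
])

```text
time_s: 10.25
position: [0.545, -0.2123, 0.047]
tool_rot: [[0.995, 0.103, 0.0], [0.103, -0.995, -0.0], [0.0, 0.0, -1.0]]
ft_force: [-0.6, 1.1, 0.2]
grip_width: 0.0538
gripper_force: 22.0
```

jog_arm([
  [0,0,0.02,0,0,0],
  [0,0,0.04,0,0,0],
  [0,0,0.04,0,0,0],
])

```text
time_s: 10.5
position: [0.545, -0.2123, 0.0469]
tool_rot: [[0.995, 0.103, 0.0], [0.103, -0.995, -0.0], [0.0, 0.0, -1.0]]
ft_force: [-0.5, 0.5, 4.1]
grip_width: 0.0536
gripper_force: 22.4
```

Contact is felt. Releasing now, then retreating upward.

jog_arm([
  [0,0,0,0,0,0],
  [0,0,0,0,0,0],
  [0,0,0,0,0,0],
  [0,0,0,0,0,0],
], hand=0.75)

```text
time_s: 10.83
position: [0.545, -0.2123, 0.0464]
tool_rot: [[0.995, 0.103, 0.0], [0.103, -0.995, 0.0], [0.0, -0.0, -1.0]]
ft_force: [0.4, 0.5, -0.2]
grip_width: 0.0639
gripper_force: 0.0
```

jog_arm([
  [0,0,0,0,0,0],
  [0,0,0,0,0,0],
  [0,0,0,0,0,0],
  [0,0,0,0,0,0],
], hand=1)

```text
time_s: 11.17
position: [0.545, -0.2123, 0.0465]
tool_rot: [[0.995, 0.103, -0.0], [0.103, -0.995, 0.0], [-0.0, -0.0, -1.0]]
ft_force: [0.7, -0.1, -0.4]
grip_width: 0.0859
gripper_force: 0.0
```

jog_arm([
  [0,0,-0.5,0,0,0],
  [0,0,-1.5,0,0,0],
  [0,0,-3,0,0,0],
  [0,0,-5,0,0,0],
  [0,0,-6,0,0,0],
  [0,0,-7,0,0,0],
  [0,0,-7,0,0,0],
])

```text
time_s: 11.75
position: [0.5457, -0.2127, 0.1187]
tool_rot: [[0.995, 0.103, 0.003], [0.103, -0.995, -0.002], [0.003, 0.002, -1.0]]
ft_force: [-0.2, 0.0, 0.7]
grip_width: 0.0853
gripper_force: 0.0
```

jog_arm([
  [0,0,0,0,0,0],
  [0,0,0,0,0,0],
  [0,0,0,0,0,0],
  [0,0,0,0,0,0],
  [0,0,0,0,0,0],
  [0,0,0,0,0,0],
  [0,0,0,0,0,0],
], hand=0)

```text
time_s: 12.33
position: [0.545, -0.2123, 0.1163]
tool_rot: [[0.995, 0.103, -0.0], [0.103, -0.995, 0.0], [-0.0, -0.0, -1.0]]
ft_force: [0.1, 0.1, 0.4]
grip_width: 0.0007
gripper_force: 0.0
```

Run:
```python
from h import *
u=np.array([np.cos(np.radians(6)),np.sin(np.radians(6))])
for k in (.056,-.056): go(*(np.array([.545,-.2122])+k*u),.09,6.0)
im=env.get_image("scene"); X=cloud(im).reshape(-1,3)
cv2.imwrite("pics/s5.png",cv2.resize(im["frame"][120:280,90:250,::-1],(600,600),interpolation=cv2.INTER_CUBIC))
Q=X[(X[:,0]>.57)&(X[:,0]<.66)&(X[:,1]>-.26)&(X[:,1]<-.15)&(X[:,2]>.067)&(X[:,2]<.09)]
s=(Q[:,:2]-[.545,-.2122])@u; m=(s<.072)&(abs((Q[:,:2]-[.545,-.2122])@[-u[1],u[0]])<.024)
print(np.median(Q[m,2]),m.sum(),np.polyfit(s[m],Q[m,2],1))
```

```text
t 12.3333 p [ 0.545  -0.2123  0.1163] f [0.1 0.1 0.4] w 0.0006708191646432199 shift cm [ 5.61 -0.01  2.63] turn [-0.01  0.01 -0.09]
t 12.3333 p [ 0.545  -0.2123  0.1163] f [0.1 0.1 0.4] w 0.0006708191646432199 shift cm [-5.59  0.    2.63] turn [-0.01  0.01 -0.09]
0.07368033193522228 417 [0.02662604 0.07244521]
```

View pics/s5.png

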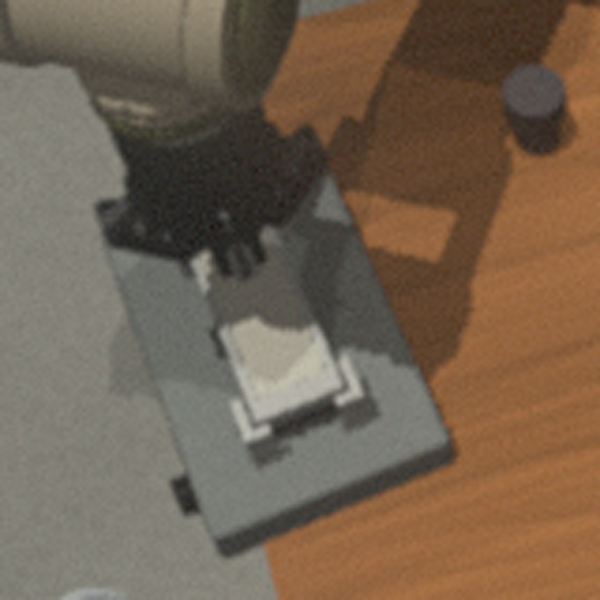

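The plate rests between the brackets, its far end at about (400, 290) in the crop. With fingers shut, I'll go over the +x end.

jog_arm([
  [3,0,0,0,0,0],
  [5.6,0,0.5,0,0,0],
  [5.6,0,2,0,0,0],
  [5.6,0,3,0,0,0],
  [5.6,0,3.5,0,0,0],
  [5.6,0,3.6,0,0,0],
  [5.6,0,3.6,0,0,0],
])

```text
time_s: 12.97
position: [0.6002, -0.2066, 0.0806]
tool_rot: [[0.995, 0.103, -0.001], [0.103, -0.995, 0.0], [-0.001, -0.0, -1.0]]
ft_force: [-0.7, 0.6, 1.0]
grip_width: -0.0001
gripper_force: 0.0
```

jog_arm([
  [0,0,0.05,0,0,0],
  [0,0,0.1,0,0,0],
  [0,0,0.15,0,0,0],
  [0,0,0.2,0,0,0],
  [0,0,0.25,0,0,0],
  [0,0,0.3,0,0,0],
  [0,0,0.35,0,0,0],
  [0,0,0.35,0,0,0],
])

```text
time_s: 13.63
position: [0.6006, -0.2065, 0.0769]
tool_rot: [[0.995, 0.103, -0.0], [0.103, -0.995, 0.0], [-0.0, -0.0, -1.0]]
ft_force: [0.3, -1.0, -0.5]
grip_width: 0.0001
gripper_force: 0.0
```

Now slow pressing at about 3 mm/s.

jog_arm([
  [0,0,0.025,0,0,0],
  [0,0,0.05,0,0,0],
  [0,0,0.075,0,0,0],
  [0,0,0.1,0,0,0],
  [0,0,0.125,0,0,0],
  [0,0,0.15,0,0,0],
  [0,0,0.175,0,0,0],
  [0,0,0.2,0,0,0],
])

```text
time_s: 14.3
position: [0.6008, -0.2065, 0.0758]
tool_rot: [[0.995, 0.103, 0.001], [0.103, -0.995, -0.0], [0.0, 0.0, -1.0]]
ft_force: [-2.5, 1.2, 8.3]
grip_width: -0.0003
gripper_force: 4.0
```

jog_arm([
  [0,0,0.025,0,0,0],
  [0,0,0.05,0,0,0],
  [0,0,0.075,0,0,0],
  [0,0,0.1,0,0,0],
])

```text
time_s: 14.63
position: [0.6008, -0.2065, 0.0753]
tool_rot: [[0.995, 0.103, 0.001], [0.103, -0.995, -0.001], [0.001, 0.001, -1.0]]
ft_force: [-4.3, 1.1, 9.8]
grip_width: 0.0003
gripper_force: 5.1
```

jog_arm([
  [0,0,0.025,0,0,0],
  [0,0,0.05,0,0,0],
  [0,0,0.075,0,0,0],
  [0,0,0.1,0,0,0],
  [0,0,0.125,0,0,0],
  [0,0,0.15,0,0,0],
  [0,0,0.175,0,0,0],
  [0,0,0.2,0,0,0],
])

```text
time_s: 15.3
position: [0.601, -0.2066, 0.0737]
tool_rot: [[0.995, 0.103, 0.002], [0.103, -0.995, -0.001], [0.002, 0.001, -1.0]]
ft_force: [-3.2, 2.3, 11.9]
grip_width: -0.0002
gripper_force: 6.1
```

jog_arm([
  [0,0,0.025,0,0,0],
  [0,0,0.05,0,0,0],
  [0,0,0.075,0,0,0],
  [0,0,0.1,0,0,0],
])

```text
time_s: 15.63
position: [0.6011, -0.2066, 0.0728]
tool_rot: [[0.995, 0.103, 0.002], [0.103, -0.995, -0.001], [0.002, 0.001, -1.0]]
ft_force: [-2.7, 1.9, 12.6]
grip_width: -0.0002
gripper_force: 6.3
```

jog_arm([
  [0,0,0.025,0,0,0],
  [0,0,0.05,0,0,0],
  [0,0,0.075,0,0,0],
  [0,0,0.1,0,0,0],
  [0,0,0.125,0,0,0],
])

```text
time_s: 16.05
position: [0.6012, -0.2065, 0.0717]
tool_rot: [[0.995, 0.103, 0.002], [0.103, -0.995, -0.001], [0.002, 0.001, -1.0]]
ft_force: [-2.7, 1.5, 12.7]
grip_width: -0.0003
gripper_force: 6.4
```

jog_arm([
  [0,0,0.02,0,0,0],
  [0,0,0.04,0,0,0],
  [0,0,0.06,0,0,0],
  [0,0,0.08,0,0,0],
])

```text
time_s: 16.38
position: [0.6013, -0.2065, 0.0708]
tool_rot: [[0.995, 0.103, 0.003], [0.103, -0.995, -0.001], [0.002, 0.001, -1.0]]
ft_force: [-1.3, 1.7, 13.4]
grip_width: -0.0004
gripper_force: 6.2
```

jog_arm([
  [0,0,0.02,0,0,0],
  [0,0,0.04,0,0,0],
  [0,0,0.06,0,0,0],
  [0,0,0.08,0,0,0],
])

```text
time_s: 16.72
position: [0.6014, -0.2065, 0.0701]
tool_rot: [[0.995, 0.103, 0.003], [0.103, -0.995, -0.001], [0.003, 0.001, -1.0]]
ft_force: [-1.9, 3.3, 12.0]
grip_width: 0.0001
gripper_force: 6.3
```

jog_arm([
  [0,0,0.02,0,0,0],
  [0,0,0.04,0,0,0],
  [0,0,0.06,0,0,0],
])

```text
time_s: 16.97
position: [0.6015, -0.2066, 0.0699]
tool_rot: [[0.995, 0.103, 0.003], [0.103, -0.995, -0.001], [0.003, 0.002, -1.0]]
ft_force: [-2.8, 2.9, 16.5]
grip_width: 0.0001
gripper_force: 8.2
```

jog_arm([
  [0,0,0.02,0,0,0],
  [0,0,0.03,0,0,0],
  [0,0,0.03,0,0,0],
  [0,0,0.03,0,0,0],
])

```text
time_s: 17.3
position: [0.6015, -0.2065, 0.0699]
tool_rot: [[0.995, 0.103, 0.003], [0.103, -0.995, -0.001], [0.003, 0.002, -1.0]]
ft_force: [-3.1, 3.1, 17.3]
grip_width: 0.0001
gripper_force: 8.5
```

At 17 N with no further motion, catch_a is at its stop. Moving to the −x end.

jog_arm([
  [0,0,-0.5,0,0,0],
  [0,0,-2,0,0,0],
  [-3.5,0,-2.5,0,0,0],
  [-7,0,-2.5,0,0,0],
  [-10,0,-2.3,0,0,0],
  [-11.2,0,-1.6,0,0,0],
  [-11.2,0,-1.2,0,0,0],
  [-11.2,0,-1.2,0,0,0],
])

```text
time_s: 17.97
position: [0.4892, -0.2181, 0.0788]
tool_rot: [[0.995, 0.102, -0.001], [0.102, -0.995, 0.001], [-0.0, -0.001, -1.0]]
ft_force: [0.3, -0.2, -0.6]
grip_width: -0.0001
gripper_force: 0.0
```

Run:
```python
from h import *
u=np.array([np.cos(np.radians(6)),np.sin(np.radians(6))])
p=np.array([.545,-.2122])
go(*(p-.056*u),.0775,6.0)
X=cloud(env.get_image("scene")).reshape(-1,3)
Q=X[(X[:,0]>.5)&(X[:,0]<.66)&(X[:,2]>.06)&(X[:,2]<.09)]
s=(Q[:,:2]-p)@u; m=(s<.072)&(s>-.02)&(abs((Q[:,:2]-p)@[-u[1],u[0]])<.024)
print(m.sum(),np.polyfit(s[m],Q[m,2],1))
```

```text
t 17.9667 p [ 0.4892 -0.2181  0.0788] f [ 0.3 -0.2 -0.6] w -0.00011326856840323786 shift cm [ 0.01 -0.01  0.13] turn [-0.04  0.03 -0.14]
813 [-0.04245614  0.07040192]
```

jog_arm([
  [0,0,0.05,0,0,0],
  [0,0,0.1,0,0,0],
  [0,0,0.15,0,0,0],
  [0,0,0.18,0,0,0],
  [0,0,0.205,0,0,0],
  [0,0,0.23,0,0,0],
  [0,0,0.255,0,0,0],
  [0,0,0.28,0,0,0],
])

```text
time_s: 18.68
position: [0.4893, -0.218, 0.0765]
tool_rot: [[0.995, 0.103, 0.0], [0.103, -0.995, -0.0], [0.0, 0.0, -1.0]]
ft_force: [-0.9, -0.6, -0.2]
grip_width: 0.0001
gripper_force: 0.0
```

jog_arm([
  [0,0,0.025,0,0,0],
  [0,0,0.05,0,0,0],
  [0,0,0.075,0,0,0],
  [0,0,0.1,0,0,0],
  [0,0,0.125,0,0,0],
  [0,0,0.15,0,0,0],
  [0,0,0.175,0,0,0],
  [0,0,0.2,0,0,0],
])

```text
time_s: 19.35
position: [0.4893, -0.2181, 0.0752]
tool_rot: [[0.995, 0.103, 0.0], [0.103, -0.995, -0.001], [0.0, 0.001, -1.0]]
ft_force: [-2.0, 1.0, 9.7]
grip_width: 0.0002
gripper_force: 4.6
```

jog_arm([
  [0,0,0.025,0,0,0],
  [0,0,0.05,0,0,0],
  [0,0,0.075,0,0,0],
  [0,0,0.1,0,0,0],
  [0,0,0.125,0,0,0],
  [0,0,0.15,0,0,0],
])

```text
time_s: 19.85
position: [0.4892, -0.2181, 0.0739]
tool_rot: [[0.995, 0.103, 0.0], [0.103, -0.995, -0.001], [0.0, 0.001, -1.0]]
ft_force: [-4.3, 1.0, 10.2]
grip_width: 0.0
gripper_force: 5.1
```

jog_arm([
  [0,0,0.025,0,0,0],
  [0,0,0.05,0,0,0],
  [0,0,0.075,0,0,0],
  [0,0,0.1,0,0,0],
  [0,0,0.125,0,0,0],
  [0,0,0.15,0,0,0],
])

```text
time_s: 20.35
position: [0.4891, -0.2181, 0.0723]
tool_rot: [[0.995, 0.103, -0.0], [0.103, -0.995, -0.001], [-0.0, 0.001, -1.0]]
ft_force: [-3.9, 0.4, 10.1]
grip_width: 0.0001
gripper_force: 5.2
```

jog_arm([
  [0,0,0.025,0,0,0],
  [0,0,0.05,0,0,0],
  [0,0,0.075,0,0,0],
  [0,0,0.1,0,0,0],
])

```text
time_s: 20.68
position: [0.489, -0.2182, 0.0713]
tool_rot: [[0.995, 0.103, -0.0], [0.103, -0.995, -0.001], [-0.0, 0.001, -1.0]]
ft_force: [-5.0, 0.8, 10.8]
grip_width: 0.0001
gripper_force: 5.3
```

jog_arm([
  [0,0,0.02,0,0,0],
  [0,0,0.04,0,0,0],
  [0,0,0.06,0,0,0],
])

```text
time_s: 20.93
position: [0.4889, -0.2181, 0.0707]
tool_rot: [[0.995, 0.103, -0.001], [0.103, -0.995, -0.001], [-0.001, 0.0, -1.0]]
ft_force: [-5.7, 1.1, 10.1]
grip_width: -0.0003
gripper_force: 5.2
```

jog_arm([
  [0,0,0.02,0,0,0],
  [0,0,0.04,0,0,0],
  [0,0,0.06,0,0,0],
  [0,0,0.08,0,0,0],
])

```text
time_s: 21.27
position: [0.4888, -0.2181, 0.0699]
tool_rot: [[0.995, 0.103, -0.001], [0.103, -0.995, -0.0], [-0.001, 0.0, -1.0]]
ft_force: [-5.2, -0.3, 10.8]
grip_width: 0.0001
gripper_force: 5.4
```

jog_arm([
  [0,0,0.02,0,0,0],
  [0,0,0.04,0,0,0],
  [0,0,0.04,0,0,0],
])

```text
time_s: 21.52
position: [0.4887, -0.2181, 0.0694]
tool_rot: [[0.995, 0.103, -0.001], [0.103, -0.995, -0.0], [-0.001, 0.0, -1.0]]
ft_force: [-6.2, 0.4, 10.1]
grip_width: 0.0002
gripper_force: 5.0
```

jog_arm([
  [0,0,0.02,0,0,0],
  [0,0,0.04,0,0,0],
  [0,0,0.06,0,0,0],
  [0,0,0.08,0,0,0],
])

```text
time_s: 21.85
position: [0.4888, -0.2182, 0.0693]
tool_rot: [[0.995, 0.103, -0.001], [0.103, -0.995, -0.001], [-0.001, 0.001, -1.0]]
ft_force: [-8.3, 1.9, 18.5]
grip_width: 0.0004
gripper_force: 9.6
```

jog_arm([
  [0,0,0.02,0,0,0],
  [0,0,0.04,0,0,0],
  [0,0,0.04,0,0,0],
])

```text
time_s: 22.1
position: [0.4888, -0.2182, 0.0693]
tool_rot: [[0.995, 0.103, -0.0], [0.103, -0.995, -0.001], [-0.0, 0.001, -1.0]]
ft_force: [-8.1, 2.2, 20.6]
grip_width: 0.0
gripper_force: 10.4
```

catch_b stopped at 20 N. I'll re-check end A with a brief gentle press.

jog_arm([
  [0,0,-0.5,0,0,0],
  [0,0,-2,0,0,0],
  [3.5,0,-2.5,0,0,0],
  [7,0,-2.5,0,0,0],
  [10,0,-2.3,0,0,0],
  [11.2,0,-1.2,0,0,0],
  [11.2,0,-0.5,0,0,0],
  [11.2,0,-0.5,0,0,0],
])

```text
time_s: 22.77
position: [0.5997, -0.2058, 0.0702]
tool_rot: [[0.995, 0.104, -0.004], [0.104, -0.995, 0.002], [-0.003, -0.002, -1.0]]
ft_force: [-1.2, 0.1, 0.2]
grip_width: -0.0003
gripper_force: 0.0
```

jog_arm([
  [0,0,0.05,0,0,0],
  [0,0,0.1,0,0,0],
  [0,0,0.14,0,0,0],
  [0,0,0.18,0,0,0],
  [0,0,0.21,0,0,0],
  [0,0,0.24,0,0,0],
  [0,0,0.24,0,0,0],
])

```text
time_s: 23.35
position: [0.6006, -0.2066, 0.0702]
tool_rot: [[0.995, 0.103, 0.0], [0.103, -0.995, -0.0], [0.0, 0.0, -1.0]]
ft_force: [0.0, -0.7, 0.1]
grip_width: -0.0
gripper_force: 0.0
```

jog_arm([
  [0,0,0.03,0,0,0],
  [0,0,0.06,0,0,0],
  [0,0,0.09,0,0,0],
  [0,0,0.12,0,0,0],
  [0,0,0.15,0,0,0],
  [0,0,0.18,0,0,0],
  [0,0,0.18,0,0,0],
])

```text
time_s: 23.93
position: [0.6008, -0.2065, 0.0694]
tool_rot: [[0.995, 0.103, 0.001], [0.103, -0.995, -0.001], [0.001, 0.001, -1.0]]
ft_force: [-3.0, 1.2, 9.3]
grip_width: 0.0
gripper_force: 4.5
```

jog_arm([
  [0,0,0.03,0,0,0],
  [0,0,0.05,0,0,0],
  [0,0,0.05,0,0,0],
  [0,0,0.05,0,0,0],
])

```text
time_s: 24.27
position: [0.6008, -0.2065, 0.0694]
tool_rot: [[0.995, 0.103, 0.001], [0.103, -0.995, -0.001], [0.001, 0.001, -1.0]]
ft_force: [-4.1, 0.9, 12.4]
grip_width: 0.0001
gripper_force: 6.1
```

jog_arm([
  [0,0,0.03,0,0,0],
  [0,0,0.06,0,0,0],
  [0,0,0.06,0,0,0],
  [0,0,0.06,0,0,0],
])

```text
time_s: 24.6
position: [0.6008, -0.2066, 0.0694]
tool_rot: [[0.995, 0.103, 0.001], [0.103, -0.995, -0.001], [0.001, 0.001, -1.0]]
ft_force: [-6.1, 2.7, 15.6]
grip_width: 0.0
gripper_force: 8.0
```

jog_arm([
  [0,0,-0.5,0,0,0],
  [0,0,-2,0,0,0],
  [0,0,-5,0,0,0],
  [0,0,-9,0,0,0],
  [-4,0,-12,0,0,0],
  [-8,0,-14,0,0,0],
  [-12,0,-16,0,0,0],
  [-16,0,-18,0,0,0],
])

```text
time_s: 25.27
position: [0.4554, -0.2211, 0.2401]
tool_rot: [[0.995, 0.104, 0.0], [0.104, -0.995, -0.0], [0.0, 0.0, -1.0]]
ft_force: [-0.9, -0.8, 0.2]
grip_width: -0.0003
gripper_force: 0.0
```

jog_arm([
  [-4,4,0,0,0,0],
  [-8,8,0,0,0,0],
  [-10,11,0,0,0,0],
  [-12,14,0,0,0,0],
  [-12,14,0,0,0,0],
  [-12,14,0,0,0,0],
])

```text
time_s: 25.77
position: [0.3501, -0.3761, 0.239]
tool_rot: [[0.995, 0.098, -0.001], [0.098, -0.995, -0.0], [-0.001, 0.0, -1.0]]
ft_force: [-0.6, 0.4, -0.8]
grip_width: -0.0003
gripper_force: 0.0
```

Run:
```python
from h import *
u=np.array([np.cos(np.radians(6)),np.sin(np.radians(6))]); p=np.array([.545,-.2122])
for c in ("top","scene"):
    im=env.get_image(c); X=cloud(im).reshape(-1,3)
    s=(X[:,:2]-p)@u; t=(X[:,:2]-p)@[-u[1],u[0]]
    m=(abs(s)<.07)&(abs(t)<.024)&(X[:,2]>.06)&(X[:,2]<.08)
    print(c,m.sum(),np.linalg.lstsq(np.c_[s[m],t[m],np.ones(m.sum())],X[m,2],rcond=None)[0])
cv2.imwrite("pics/s6.png",cv2.resize(im["frame"][120:280,90:250,::-1],(600,600),interpolation=cv2.INTER_CUBIC))
```

```text
top 722 [-0.00149049 -0.00573965  0.06894756]
scene 1172 [0.00046324 0.01164384 0.06732439]
```

View pics/s6.png

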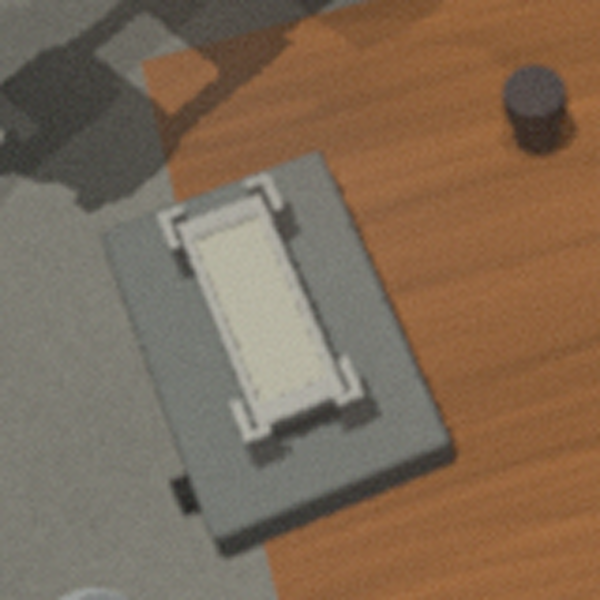

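The plate sits level between all four brackets, centred at about (315, 265) in the crop with its slope near zero, and the arm is clear of it. Handing in.

```bash
python3 -c "
from rig import env
print(env.close_job())"
```

```text
the job is handed in; nothing more can be done
None
```

The job is handed in, with no verdict returned: the plate lies released and level (slope along it about 0.001 rad) between the four brackets, and both catches stopped yielding under pressing at about 16–21 N.

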